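Change the adapter plate on the connector inspection unit

ROBOT

A 6-joint arm with a two-finger parallel gripper is mounted at the origin on a cart in front of the work surface, level with it; the furniture and walls round the work are solid. World frame = base frame: x ahead of the robot, y to its left, z up, the work surface at z = 0. Lengths are in m, angles in rad, forces in N, time in s.
With the tool pointing down it reaches from about 0.275 to 1 m from the base axis. Payload 8.4 kg.
Tool frame: the origin (TCP) lies at the very end of the fingers, on their centre line; the grasp point (between the pads) lies 19 mm behind it; x points along the fingers, z is the direction in which the jaws open and shut, and the axes are right-handed (so a half turn about x gives the same grasp; the last joint's range is limited). The gripper opens to 85 mm and grips with 20 to 120 N. Pads are 22 mm wide; open, the fingers measure 114 mm over their backs; the gripper's body (76 mm by 85 mm) begins 54 mm behind the grasp point. The pads swing forward as they close: fully open they stand 13 mm farther back than shut.
Start: joints at [1.145, 0.353, 1.633, -0, 1.155, -0.002], TCP at [0.257, 0.57, 0.231] pointing down, gripper open.
Joint ranges: [-2.63, 2.63], [-0.92, 2.1], [0.06, 2.66], [-1.3, 4.44], [0, 2.69], [-3.02, 3.02]. Speed limits (rad/s): [2.22, 2.22, 2.79, 3.14, 3.14, 3.14].

INTERFACE

Orientations are given as a rotation vector (axis times angle).
In Python, from cell import get_state, optics, workorder gives the robot as it stands.
- The arm moves only by the shell command python3 -m pendant 'ROWS'. ROWS is a JSON object of lists of equal length, an entry for each row: "jaw": the opening, from -1 (shut) to 1 (fully open), so that 0 is half open; "travel": the shift along the tool's x, y, z scaled (see below), a list of three; "roll": the turn about the tool's x scaled (see below). A call has 1 to 10 rows; each row is the pose to reach, as a shift and turn from the pose commanded when the call began, along the tool's axes at that moment, turning the shorter way round; what a row does not reach only later rows make up. The controller multiplies each number of a shift by 750 mm and each number of a turn by 2 pi rad. A row lasts 1/10 s, in which the tool goes at most 50 mm and 8.59 degrees, less where a joint would pass 70% of its speed; a pose out of reach is approached as far as the arm can. A call with a number of a shift or a turn outside -1 to 1 is refused whole. A call with a gripper value outside its range is refused whole. The fingers move at their own pace and stop on an object; the grip force is fixed at half the most. Time passes only in rows, so rows that repeat a pose let the fingers close. It gives the time, the measured TCP pose, the force and the opening at its end, in the units of the state.
- get_state(): the state, without advancing time (a new reading comes with each control period).
- optics.capture(name): name is "side" or "top"; returns the picture (384x512x3 uint8, red, green, blue); there is no depth.
- optics.camera_info(name): a dict with "K" (3x3 intrinsics, pixels), "origin" and "rotation" of the camera in the world. Camera axes: x right, y up, looking along -z (the intrinsics and any distortion apply to the point x, -y, -z); pixel columns grow to the right and rows downward; lengths in m; the calibration is good to about 2 mm. A picture is of the moment at which its call begins. camera_info takes no time and is no camera call.
- workorder.finish_job(): hands the job in, once; it reports no verdict.
The state is a dict: "time": time; "q": joint angles; "dq": joint speeds; "joint_efforts": joint torques, N m; "tool_pos": TCP position; "tool_rot": TCP orientation; "force": force on the tool from outside, world axes, zero at the start; "ft_torque": the same for the moment, N m; "gripper_width": finger opening in m.
Only numpy, scipy, OpenCV 4.12 (cv2) and the standard library are available. Lean on these libraries where they do the work, as an engineer would, in place of code of your own. Each camera call takes 0.05 s, during which the arm holds its last target.

TASK

Change the inspection unit over from the blue adapter plate to the green one: press the red catch so that the blue plate springs loose, draw it out of the dovetail and lay it flat in the empty nest of the black storage tray. Then slide the green plate into the dovetail, arrow end first, until the catch clicks down behind it and holds it. Leave the beige plate in its nest and do not knock over or shift the other things on the bench.

Things in the scene. Friction and masses are not known exactly. Their poses are not given: they have to be found in the camera images.
- dock: Inspection unit, fixed: white case, x -112 to +66, y +-72, 50 mm high, dark key strip on its sloped front (-x). Origin at bench level under a plate's home position; +x is the way a plate slides in. An aluminium stage on the case: flat bed 54 mm above the bench, x -100 to +50, y +-46; on it two steel dovetail rails x -34 to +31 and an end stop behind them, all 10 mm high (tops at 64).
- home (a point): On the bed (54 mm above the bench), axes as the unit's: here lies the middle of a plate's underside when it is caught, within 1 mm. The rails leave a plate 1.2 mm of play a side. The end stop halts a plate 2 mm beyond home. A round dark lens window marks the spot.
- mouth (a point): On the bed, middle of the outer end of the rails, 34 mm before home, axes as the unit's. From here on inward the rails narrow for 14 mm as a lead-in (5.5 mm wider a side at this end). The bed before it is open for 66 mm: a plate set down flat with its middle 30 mm before this point is wholly clear of the rails and can be pushed in.
- catch (a joint): Rocker catch on the right (-y) rail, turning about a line along the unit's x. 0 rad: nose down, in a plate's pocket or with no plate; about 0.3: nose lifted to the top of a plate, which is then free; 0.46: pad pressed to its stop. A spring returns it to 0; pressing takes 2 to 5 N at the pad.
- catch_pad (a point): Middle of the top of the catch's red ribbed thumb pad, 24 (x) x 22 (y) mm, at the unit's x = +7.5, y = -60.5, 72.5 mm above the bench at rest. Pressed straight down it sinks about 10 mm to its stop. The steel arm and nose reach from it inward to 20 mm right of the unit's middle line, their top 71 mm above the bench (78 when lifted).
- ejector (a joint): Brass spring plunger, 7 mm thick, in the end stop. 0 m: plate at home (4 N outward); -0.014: fully out (2 N); +0.002: plate at the end stop. When the catch is pressed it throws the plate 13 to 18 mm out to -x (the nose then rides on its bevel, about 0.15 rad); the rest it must be drawn, level, about 50 mm. To click a plate home push it with 6 to 12 N to the end stop; it springs back 2 mm against the catch.
- plate_blue: Loose dark grey dovetail plate, 56 long (x) x 58 wide at the foot (y; 48 at the top) x 9 mm thick, about 130 g; on its middle a blue adapter block 20 (x) x 22 (y) mm, from 9 to 37 mm above the underside, then a 10 mm thick sleeve up to 45. Origin: middle of the underside. +x is the leading end (white arrow, bevelled corner); the catch's pocket is in the top of the -y edge. Starts caught.
- block_blue (a point): Middle of the blue block, 27 mm above the plate's underside. The block is best gripped across x (20 mm wide): with fingertips 6 mm or more above the plate's top that is clear of rails and catch. A plate can be pushed along by the -x face of its block.
- plate_green: The same plate with a green adapter block, origin and axes alike; starts in the tray in the middle or the right nest, its +x along the tray's +x within 3 degrees.
- block_green (a point): Middle of the green block, 27 mm above the plate's underside.
- plate_beige: The same plate with a beige adapter block; lies in the other one of those two nests and stays there.
- tray: Black storage tray, fixed, 76 (x) x 218 (y) mm, three nests in a row along its y, each 66 x 66 mm, 71 mm apart; floor 4 mm and walls 13 mm above the bench. Origin: centre of its underside. The left nest (+y end) is the empty one.
- nest_empty (a point): Centre of the floor of the empty (left, +y) nest, 4 mm above the bench; axes as the tray's.
- lapper_right: Tall black and white lapping machine at the left of the bench, fixed, about 390 x 370 mm and 380 mm high; keep the arm clear of it. Origin: centre of its underside.
- loupe: Black standing loupe, 40 mm thick and 40 mm tall, loose, at the front edge of the bench before the gap between unit and tray; bystander. Origin at the centre of its underside.
- tweezers_0: Black tweezers, 127 mm long, 10 mm high, lying loose behind the tray beside a second, fixed pair; bystander. Origin at the middle of the underside.
There are look-alikes about, which are no part of the job. What is shaped like the plate_blue but orange or pink is not meant.

How it is judged:
By the outcome, as a careful person would: the job done as asked, in the order asked, and still so for the second after the job is handed in, with the robot touching nothing.
It also fails if it takes over 64 s, if anything falls off the work surface, if the arm or the gripper's body presses on something with over 40 N, if the wrist force passes 120 N, or if a joint passes its speed limit or range.

## Working session

There is one attempt and no reset: what is moved stays moved. The work goes in short steps, Python scripts to look and compute and a shell command to move; the robot and the scene stay as the last step left them, time stands still between calls to the robot, and variables do not carry over. Pictures are saved under pics/ and viewed, and the job is handed in when it is done.

```bash
ls; mkdir -p pics; python3 - <<'E'
from cell import get_state, optics, workorder
import cv2
s=get_state()
for k,v in s.items(): print(k,v)
for n in ("side","top"):
    c=optics.camera_info(n); print(n,c)
    im=optics.capture(n); cv2.imwrite(f"pics/{n}0.png",im[...,::-1])
E
```

```text
pics
time 0.0
q [ 1.14460178e+00  3.53655235e-01  1.63418901e+00 -3.12820451e-05
  1.15520734e+00 -2.38941999e-03]
dq [-0.00141484  0.00020624 -0.00057565 -0.00047971  0.00051553  0.00082203]
joint_efforts [ 1.51435866e-03 -6.05255413e+01 -3.42061687e+01  5.83037558e-05
  9.42670827e-03 -7.10210003e-06]
tool_pos [0.25681123 0.56923929 0.23053379]
tool_rot [-0.89244684  1.38162897  0.89111106]
force [-0.66605292  0.02392332  0.17405482]
ft_torque [-0.0058751   0.02756865  0.00098424]
gripper_width 0.08528519417091197
side {'K': array([[348.60245678,   0.        , 254.19412176],
       [  0.        , 348.60245678, 189.30886838],
       [  0.        ,   0.        ,   1.        ]]), 'origin': array([ 0.26857653, -0.67553038,  0.66350306]), 'rotation': array([ 0.91172698, -0.14716453, -0.27540428])}
top {'K': array([[357.52621782,   0.        , 253.75182173],
       [  0.        , 357.52621782, 190.36827479],
       [  0.        ,   0.        ,   1.        ]]), 'origin': array([0.38069652, 0.04998364, 1.17514532]), 'rotation': array([ 0.10127648, -0.07139857, -1.57834788])}
```

View pics/side0.png

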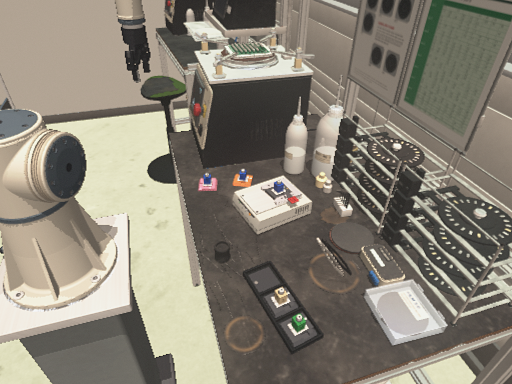

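View pics/top0.png

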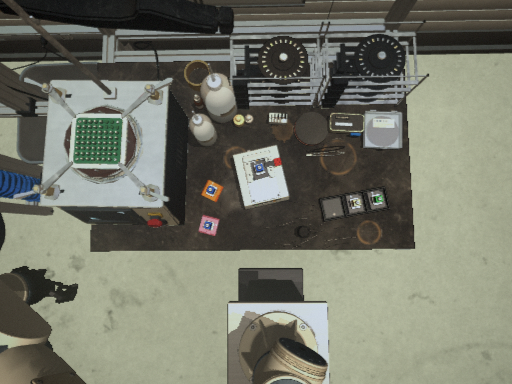

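```bash
cat > h.py <<'E'
from cell import get_state, optics, workorder
import cv2, numpy as np
from scipy.spatial.transform import Rotation as R
def cam(n):
    c=optics.camera_info(n); return c['K'],np.array(c['origin']),R.from_rotvec(c['rotation']).as_matrix()
def ray(n,u,v):
    K,o,M=cam(n); d=np.array([(u-K[0,2])/K[0,0],-(v-K[1,2])/K[1,1],-1]); d=M@d; return o,d/np.linalg.norm(d)
def onz(n,u,v,z):
    o,d=ray(n,u,v); return o+d*(z-o[2])/d[2]
def proj(n,p):
    K,o,M=cam(n); q=M.T@(np.asarray(p,float)-o); return np.array([K[0,2]+K[0,0]*q[0]/-q[2],K[1,2]+K[1,1]*q[1]/q[2]])
def tri(a,b):
    (o1,d1),(o2,d2)=ray('top',*a),ray('side',*b)
    A=np.c_[d1,-d2]; t=np.linalg.lstsq(A,o2-o1,rcond=None)[0]
    p,q=o1+d1*t[0],o2+d2*t[1]; return (p+q)/2,np.linalg.norm(p-q)
def crop(n,im,c,r,s,fn):
    x,y=c; P=im[max(0,y-r):y+r,max(0,x-r):x+r,::-1]
    cv2.imwrite(fn,cv2.resize(P,None,fx=s,fy=s,interpolation=cv2.INTER_CUBIC))
E
python3 - <<'E'
from h import *
t=cv2.imread('pics/top0.png')[...,::-1]; s=cv2.imread('pics/side0.png')[...,::-1]
def cp(im,x0,y0,x1,y1,f): return cv2.resize(im[y0:y1,x0:x1,::-1],None,fx=f,fy=f,interpolation=cv2.INTER_CUBIC)
cv2.imwrite('pics/t_dock.png',cp(t,225,140,300,212,8))
cv2.imwrite('pics/t_tray.png',cp(t,310,180,395,225,9))
cv2.imwrite('pics/s_dock.png',cp(s,225,165,320,235,8))
cv2.imwrite('pics/s_tray.png',cp(s,235,255,330,355,6))
print(R.from_rotvec(get_state()['tool_rot']).as_matrix().round(3))
E
```

```text
[[-0.001 -0.912  0.411]
 [-0.001  0.411  0.912]
 [-1.    -0.    -0.001]]
```

View pics/t_dock.png

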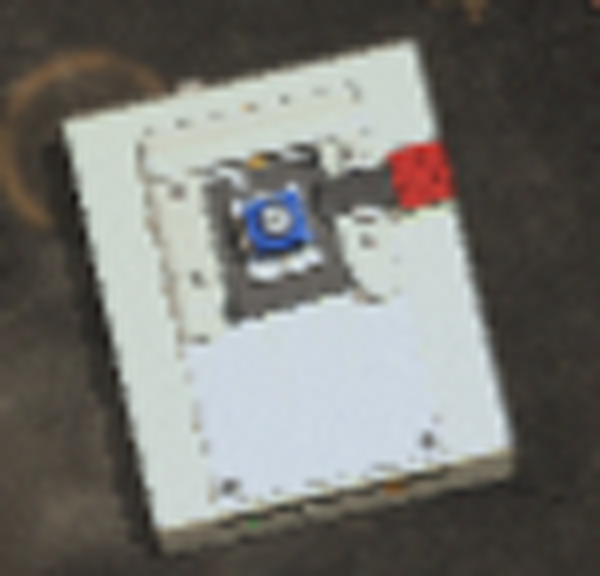

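View pics/t_tray.png

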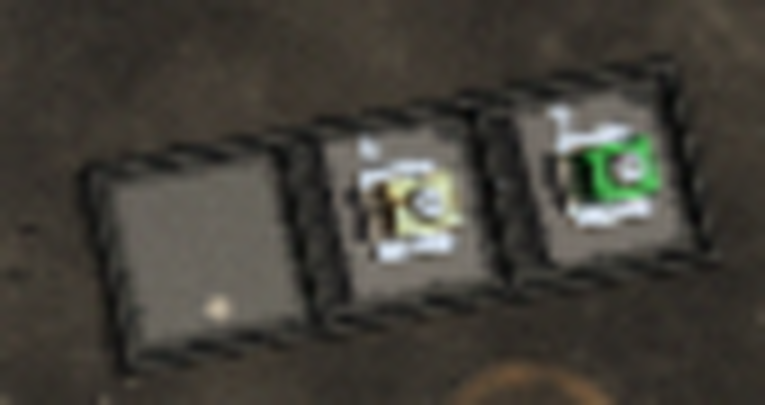

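View pics/s_dock.png

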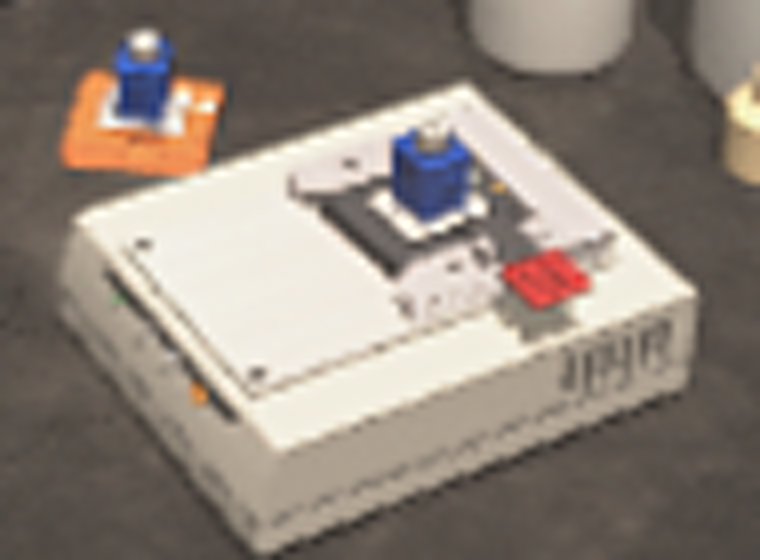

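View pics/s_tray.png

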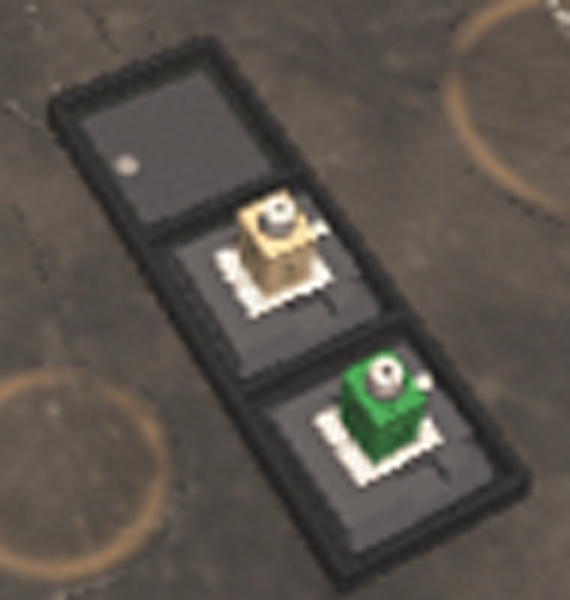

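```bash
cat > m.py <<'E'
from h import *
T=lambda x,y:((x+.5)/8-.5+225,(y+.5)/8-.5+140)
S=lambda x,y:((x+.5)/8-.5+225,(y+.5)/8-.5+165)
for nm,a,b in (('BL',(65,122),(470,83)),('BR',(415,42),(697,293)),('FL',(155,527),(78,217)),('FR',(513,455),(275,450))):
    p,e=tri(T(*a),S(*b)); print(nm,p.round(4),round(e,4), onz('top',*T(*a),.05).round(4), onz('side',*S(*b),.05).round(4))
t=cv2.imread('pics/top0.png'); s=cv2.imread('pics/side0.png')
def cen(im,lo,hi,box,lab):
    h=cv2.cvtColor(im,cv2.COLOR_BGR2HSV); m=cv2.inRange(h,lo,hi); k=np.zeros_like(m); x0,y0,x1,y1=box; k[y0:y1,x0:x1]=m[y0:y1,x0:x1]
    n,L,st,c=cv2.connectedComponentsWithStats(k); i=1+np.argmax(st[1:,4]); 
    r=cv2.minAreaRect(np.argwhere(L==i)[:,::-1].astype(np.float32)); print(lab,c[i].round(2),st[i],r); return c[i]
rt=cen(t,(0,150,100),(8,255,255),(265,150,290,170),'red t'); rs=cen(s,(0,150,100),(8,255,255),(280,190,305,210),'red s')
print('pad',tri(rt,rs), onz('top',*rt,.0725))
cen(t,(100,120,60),(130,255,255),(250,155,275,180),'blue t'); cen(s,(100,120,60),(130,255,255),(265,175,290,195),'blue s')
cen(t,(50,100,60),(75,255,255),(365,190,390,210),'green t'); cen(s,(50,100,60),(75,255,255),(285,310,315,335),'green s')
E
python3 m.py
```

```text
BL [0.6207 0.1374 0.0496] 0.0008 [0.6202 0.1375 0.05  ] [0.6209 0.1369 0.05  ]
BR [ 0.6517 -0.0033  0.0482] 0.0003 [ 0.6511 -0.0031  0.05  ] [ 0.6507 -0.0052  0.05  ]
FL [0.4569 0.1025 0.0465] 0.0015 [0.4574 0.1022 0.05  ] [0.4551 0.0982 0.05  ]
FR [ 0.4848 -0.0393  0.0495] 0.0007 [ 0.4844 -0.0392  0.05  ] [ 0.485  -0.0399  0.05  ]
red t [277.2  161.41] [274 158   8   8  49] ((277.1922912597656, 161.46156311035156), (6.864064693450928, 6.864064693450928), 78.69007110595703)
red s [292.48 199.36] [288 197  10   6  42] ((292.5, 199.5), (5.0, 9.0), 90.0)
pad (array([ 0.59281901, -0.00365328,  0.06881113]), np.float64(0.0012312636599885302)) [ 0.59271138 -0.00365243  0.0725    ]
blue t [258.9  167.62] [256 164   7   7  21] ((259.0, 167.0), (6.0, 6.0), 90.0)
blue s [278.82 184.64] [274 182  10   6  28] ((278.4054260253906, 184.5675811767578), (8.877545356750488, 4.274373531341553), 9.462322235107422)
green t [378.35 198.31] [375 195   8   7  26] ((378.5882568359375, 198.35296630859375), (5.820855140686035, 6.305926322937012), 75.96376037597656)
green s [297.74 323.34] [292 315  14  17 116] ((297.8461608886719, 321.76922607421875), (14.976905822753906, 12.75810432434082), 56.3099365234375)
```

```bash
python3 - <<'E'
from h import *
T=lambda x,y:((x+.5)/9-.5+310,(y+.5)/9-.5+180)
S=lambda x,y:((x+.5)/6-.5+235,(y+.5)/6-.5+255)
P=[]
for nm,a,b in (('BL',(82,168),(210,38)),('BR',(675,58),(530,478)),('FL',(122,370),(50,105)),('FR',(715,250),(345,588))):
    p,e=tri(T(*a),S(*b)); print(nm,p.round(4),round(e,4)); P.append(p)
P=np.array(P); print('cen',P.mean(0)); d=P[0]+P[2]-P[1]-P[3]; print('yaw y',np.degrees(np.arctan2(-d[0],d[1])),np.linalg.norm(d)/2); d=P[0]+P[1]-P[2]-P[3]; print('yaw x',np.degrees(np.arctan2(d[1],d[0])),np.linalg.norm(d)/2)
# green, beige sleeve tops
p=tri(T(628,168),S(385,368));print('green sleeve',p)
p=tri(T(428,203),S(278,208));print('beige sleeve',p)
T=lambda x,y:((x+.5)/8-.5+225,(y+.5)/8-.5+140)
S=lambda x,y:((x+.5)/8-.5+225,(y+.5)/8-.5+165)
print('blue sleeve',tri(T(277,217),S(434,130)))
for b in ((185,225),(190,80)): print('lapper',onz('top',*b,.38))
print('bench front',onz('top',260,250,0),'loupe',onz('top',303,232,.03))
E
```

```text
BL [ 0.4812 -0.1403  0.0062] 0.0008
BR [ 0.519 -0.355  0.01 ] 0.0002
FL [ 0.4088 -0.1531  0.0046] 0.0008
FR [ 0.4487 -0.3684  0.0022] 0.0024
cen [ 0.46446071 -0.25421482  0.00572966]
yaw y 10.247452664053824 0.21846042568636492
yaw x 10.411958191945677 0.07271682194659919
green sleeve (array([ 0.47619875, -0.32396141,  0.04706515]), np.float64(1.027842322235769e-05))
beige sleeve (array([ 0.46481549, -0.25409966,  0.04670341]), np.float64(0.000339171065188961))
blue sleeve (array([0.57230878, 0.05282739, 0.09599602]), np.float64(0.00032081251625615525))
lapper [0.39259231 0.2182094  0.38      ]
lapper [0.72813873 0.21085863 0.38      ]
bench front [0.31538758 0.05311909 0.        ] loupe [ 0.37250678 -0.08398027  0.03      ]
```

```bash
cat >> h.py <<'E'
def go(p,yaw):
    s=get_state(); M=R.from_rotvec(s['tool_rot']).as_matrix(); d=M.T@(np.array(p)-s['tool_pos'])
    a=np.degrees(np.arctan2(M[1,2],M[0,2])); r=(a-yaw+180)%360-180
    print('t',round(s['time'],2),'tcp',s['tool_pos'].round(4),'yaw',a.round(2),'down',M[:,0].round(4),'F',s['force'].round(1),'w',round(s['gripper_width'],4)); print('travel',(d/.75).round(4),'roll',round(r/360,4),'dist',np.linalg.norm(d).round(3))
HOME=np.array([.572,.0530]); DY=12.2
def dock(x,y):
    c,s=np.cos(np.radians(DY)),np.sin(np.radians(DY)); return HOME+[c*x-s*y,s*x+c*y]
E
python3 -m pendant '{"jaw":[-1,-1,-1,-1,-1,-1,-1,-1,-1,-1],"travel":[[0,-0.346,-0.53],[0,-0.346,-0.53],[0,-0.346,-0.53],[0,-0.346,-0.53],[0,-0.346,-0.53],[0,-0.346,-0.53],[0,-0.346,-0.53],[0,-0.346,-0.53],[0,-0.346,-0.53],[0,-0.346,-0.53]],"roll":[0.1486,0.1486,0.1486,0.1486,0.1486,0.1486,0.1486,0.1486,0.1486,0.1486]}'
python3 -c "
from h import *
p=dock(.0075,-.0605);print(p); go([*p,.10],12.2)"
```

```text
time: 1.1
tool_pos: [0.3296, 0.0977, 0.2312]
tool_rot: [-0.167, 1.565, 0.166]
force: [0.8, -0.2, 0.2]
gripper_width: 0.0004
[ 0.59211577 -0.00454873]
t 1.1 tcp [0.3296 0.0977 0.2312] yaw 12.14 down [-0.e+00 -8.e-04 -1.e+00] F [ 0.8 -0.2  0.2] w 0.0004
travel [ 0.175  -0.2068  0.3136] roll -0.0002 dist 0.311
```

```bash
python3 -m pendant '{"jaw":[-1,-1,-1,-1,-1,-1,-1,-1],"travel":[[0.08,-0.1,0.15],[0.175,-0.2068,0.3136],[0.175,-0.2068,0.3136],[0.175,-0.2068,0.3136],[0.175,-0.2068,0.3136],[0.175,-0.2068,0.3136],[0.175,-0.2068,0.3136],[0.175,-0.2068,0.3136]],"roll":[0,0,0,0,0,0,0,0]}'
python3 - <<'E'
from h import *
p=dock(.0075,-.0605); go([*p,.074],12.2)
im=optics.capture('side'); cv2.imwrite('pics/s1.png',cv2.resize(im[110:230,215:335,::-1],None,fx=5,fy=5,interpolation=cv2.INTER_CUBIC))
E
```

```text
time: 1.9
tool_pos: [0.5928, -0.0017, 0.0985]
tool_rot: [-0.166, 1.567, 0.167]
force: [-0.2, 0.1, -0.5]
gripper_width: -0.0
t 1.9 tcp [ 0.5928 -0.0017  0.0985] yaw 12.16 down [-0.0025  0.     -1.    ] F [-0.2  0.1 -0.5] w -0.0
travel [ 0.0326 -0.0036 -0.0016] roll -0.0001 dist 0.025
```

View pics/s1.png

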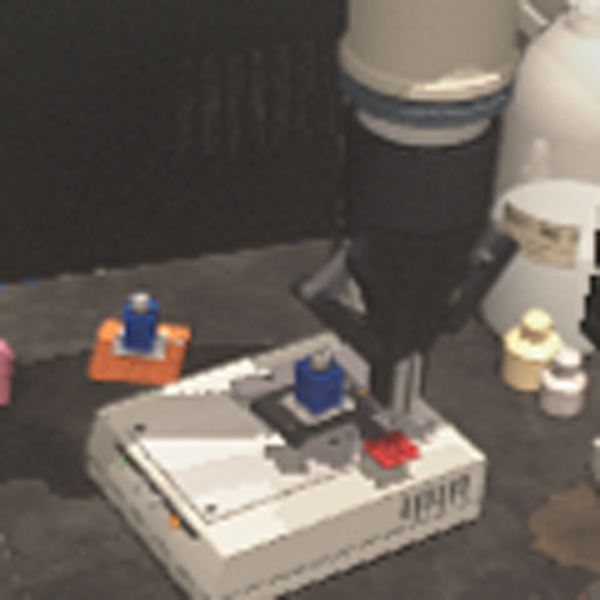

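```bash
python3 -m pendant '{"jaw":[-1,-1,-1,-1,-1],"travel":[[0.015,-0.0036,-0.0016],[0.03,-0.0036,-0.0016],[0.036,-0.0036,-0.0016],[0.042,-0.0036,-0.0016],[0.042,-0.0036,-0.0016]],"roll":[0,0,0,0,0]}'
python3 -c "
from h import *
p=dock(.0075,-.0605); go([*p,.064],12.2)"
```

```text
time: 2.45
tool_pos: [0.5917, -0.0038, 0.0682]
tool_rot: [-0.168, 1.565, 0.168]
force: [-0.1, 0.3, 2.6]
gripper_width: -0.0002
t 2.45 tcp [ 0.5917 -0.0038  0.0682] yaw 12.24 down [-6.e-04  0.e+00 -1.e+00] F [-0.1  0.3  2.6] w -0.0002
travel [ 0.0057 -0.0011  0.0003] roll 0.0001 dist 0.004
```

```bash
python3 -m pendant '{"jaw":[-1,-1,-1],"travel":[[0.004,0,0],[0.006,0,0],[0.006,0,0]],"roll":[0,0,0]}'
python3 - <<'E'
from h import *
p=dock(.0075,-.0605); go([*p,.064],12.2)
im=optics.capture('side'); cv2.imwrite('pics/s2.png',cv2.resize(im[160:240,215:315,::-1],None,fx=7,fy=7,interpolation=cv2.INTER_CUBIC))
E
```

```text
time: 2.75
tool_pos: [0.5928, -0.0041, 0.0647]
tool_rot: [-0.168, 1.563, 0.167]
force: [-1.8, -1.5, 7.1]
gripper_width: -0.0002
t 2.75 tcp [ 0.5928 -0.0041  0.0647] yaw 12.23 down [ 1.2e-03 -2.0e-04 -1.0e+00] F [-1.8 -1.5  7.1] w -0.0002
travel [ 0.001  -0.0003 -0.001 ] roll 0.0001 dist 0.001
```

View pics/s2.png

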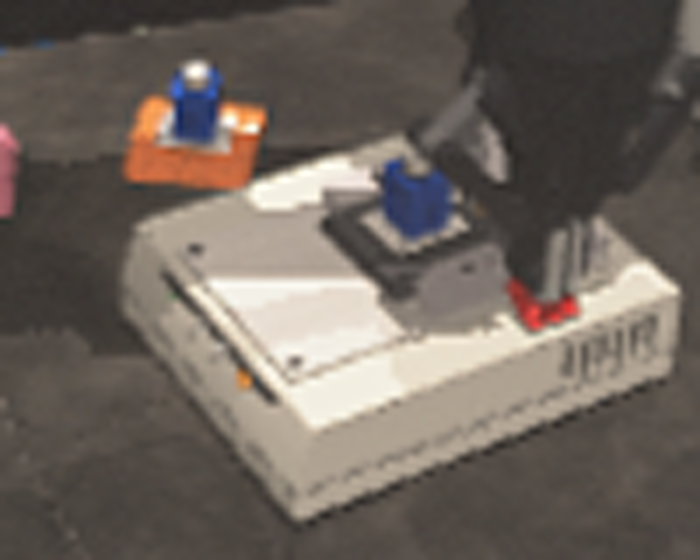

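```bash
python3 -m pendant '{"jaw":[-1,-1,-0.2,-0.2],"travel":[[-0.03,0,0],[-0.09,0,0],[-0.12,0.05,-0.05],[-0.12,0.05,-0.05]],"roll":[0,0,0,0]}'
python3 - <<'E'
from h import *
im=optics.capture('side'); cv2.imwrite('pics/s3.png',cv2.resize(im[160:240,215:315,::-1],None,fx=7,fy=7,interpolation=cv2.INTER_CUBIC))
h=cv2.cvtColor(im[...,::-1].copy(),cv2.COLOR_BGR2HSV); m=cv2.inRange(h,(100,120,60),(130,255,255)); m[:175]=0;m[205:]=0;m[:,:262]=0;m[:,295:]=0
print(np.argwhere(m)[:,::-1].mean(0), m.sum()//255)
for x in (0,-.013,-.018): print(x,proj('side',[*dock(x,0),.081]),proj('side',[*dock(x,0),.099]))
go([*dock(-.0155,0),.12],12.2)
E
```

```text
time: 3.2
tool_pos: [0.5459, 0.026, 0.1562]
tool_rot: [-0.167, 1.563, 0.168]
force: [-0.9, -0.9, 0.0]
gripper_width: 0.0281
[274.45238095 188.14285714] 42
0 [278.4663421  185.11837667] [278.80005304 179.91044095]
-0.013 [274.54102694 186.45314528] [274.83206702 181.23244552]
-0.018 [273.02020182 186.97028838] [273.29458228 181.7446857 ]
t 3.25 tcp [0.5461 0.0259 0.1556] yaw 12.28 down [ 1.2e-03  4.0e-04 -1.0e+00] F [-0.8  0.4  0.9] w 0.0336
travel [0.0475 0.028  0.0207] roll 0.0002 dist 0.044
```

View pics/s3.png

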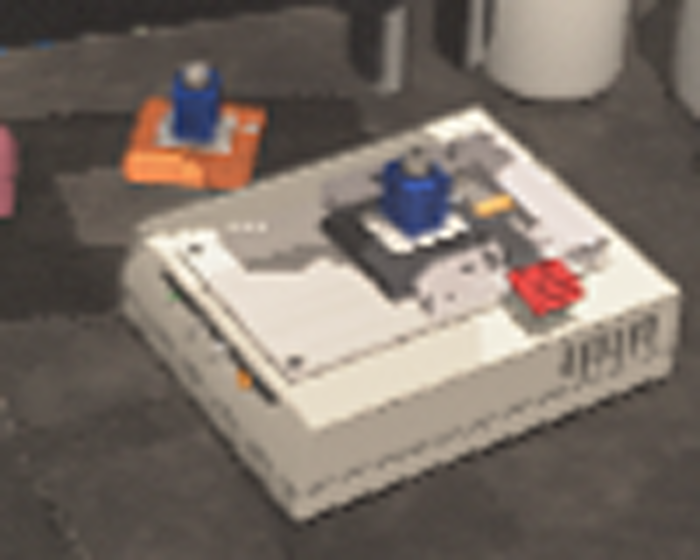

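```bash
python3 -m pendant '{"jaw":[-0.1,-0.1,-0.1,-0.1],"travel":[[0.0,0.028,0.022],[0.0,0.028,0.022],[0.0475,0.028,0.022],[0.0475,0.028,0.022]],"roll":[0,0,0,0]}'
python3 - <<'E'
from h import *
go([*dock(-.0145,0),.073],12.2)
im=optics.capture('side'); cv2.imwrite('pics/s4.png',cv2.resize(im[130:230,215:315,::-1],None,fx=6,fy=6,interpolation=cv2.INTER_CUBIC))
E
```

```text
time: 3.65
tool_pos: [0.5567, 0.0481, 0.1145]
tool_rot: [-0.168, 1.571, 0.168]
force: [-1.2, -0.3, 0.1]
gripper_width: 0.0384
t 3.65 tcp [0.5567 0.0481 0.1145] yaw 12.24 down [-6.8e-03 -8.0e-04 -1.0e+00] F [-1.2 -0.3  0.1] w 0.0384
travel [0.0553 0.002  0.0024] roll 0.0001 dist 0.042
```

View pics/s4.png

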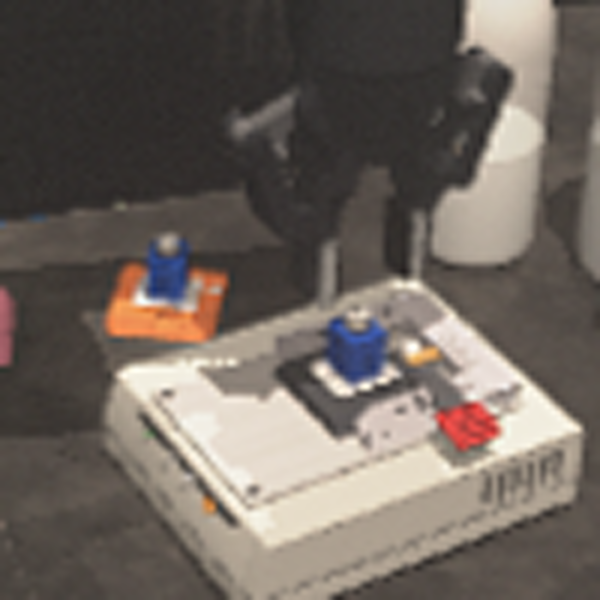

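```bash
python3 -m pendant '{"jaw":[-0.1,-0.1,-0.1,-0.1],"travel":[[0.03,0,0],[0.0625,0,0],[0.0625,0,0],[0.0625,0,0]],"roll":[0,0,0,0]}'
python3 - <<'E'
from h import *
go([*dock(-.0145,0),.073],12.2)
E
python3 -m pendant '{"jaw":[-1,-1,-1,-1],"travel":[[0,0,0],[0,0,0],[0,0,0],[0,0,0]],"roll":[0,0,0,0]}'
python3 - <<'E'
from h import *
go([*dock(-.0145,0),.073],12.2)
im=optics.capture('side'); cv2.imwrite('pics/s5.png',cv2.resize(im[130:230,215:315,::-1],None,fx=6,fy=6,interpolation=cv2.INTER_CUBIC))
E
```

```text
time: 4.1
tool_pos: [0.5596, 0.0484, 0.0722]
tool_rot: [-0.167, 1.565, 0.167]
force: [1.4, 0.2, 0.5]
gripper_width: 0.0385
t 4.1 tcp [0.5596 0.0484 0.0722] yaw 12.21 down [-4.e-04 -1.e-04 -1.e+00] F [1.4 0.2 0.5] w 0.0385
travel [-0.0011  0.0025 -0.0018] roll 0.0 dist 0.002
time: 4.5
tool_pos: [0.5601, 0.0486, 0.0732]
tool_rot: [-0.168, 1.562, 0.167]
force: [-2.6, -0.8, 6.4]
gripper_width: 0.0184
t 4.5 tcp [0.5601 0.0486 0.0732] yaw 12.22 down [ 0.0019 -0.     -1.    ] F [-2.6 -0.8  6.4] w 0.0184
travel [ 0.0002  0.0024 -0.0026] roll 0.0001 dist 0.003
```

View pics/s5.png

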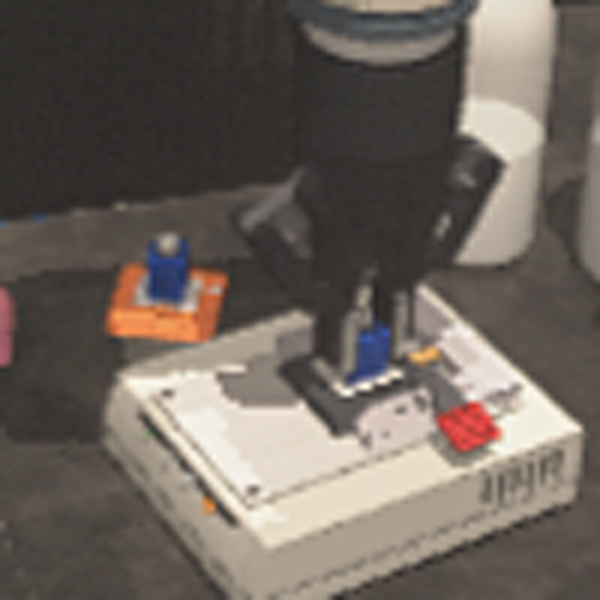

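```bash
python3 -m pendant '{"jaw":[-1,-1,-1,-1,-1,-1],"travel":[[0,0,-0.015],[0,0,-0.03],[0,0,-0.045],[0,0,-0.06],[0,0,-0.073],[0,0,-0.073]],"roll":[0,0,0,0,0,0]}'
python3 - <<'E'
from h import *
go([*dock(-.066,0),.073],12.2)
im=optics.capture('side'); cv2.imwrite('pics/s6.png',cv2.resize(im[130:230,205:305,::-1],None,fx=6,fy=6,interpolation=cv2.INTER_CUBIC))
im=optics.capture('top'); cv2.imwrite('pics/t6.png',cv2.resize(im[130:230,215:315,::-1],None,fx=6,fy=6,interpolation=cv2.INTER_CUBIC))
E
```

```text
time: 5.15
tool_pos: [0.5055, 0.0369, 0.0731]
tool_rot: [-0.168, 1.562, 0.167]
force: [-3.3, -1.1, 12.9]
gripper_width: 0.0184
t 5.15 tcp [0.5055 0.0369 0.0731] yaw 12.22 down [ 2.1e-03  1.0e-04 -1.0e+00] F [-3.3 -1.1 12.9] w 0.0184
travel [0.0002 0.0023 0.0032] roll 0.0001 dist 0.003
```

View pics/s6.png

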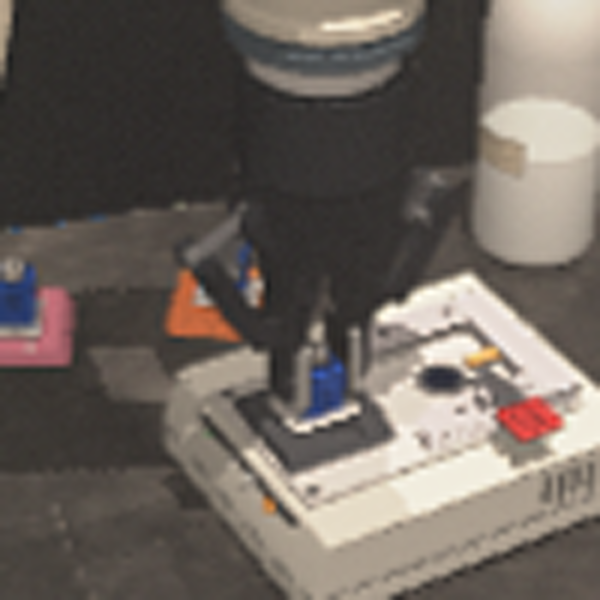

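View pics/t6.png

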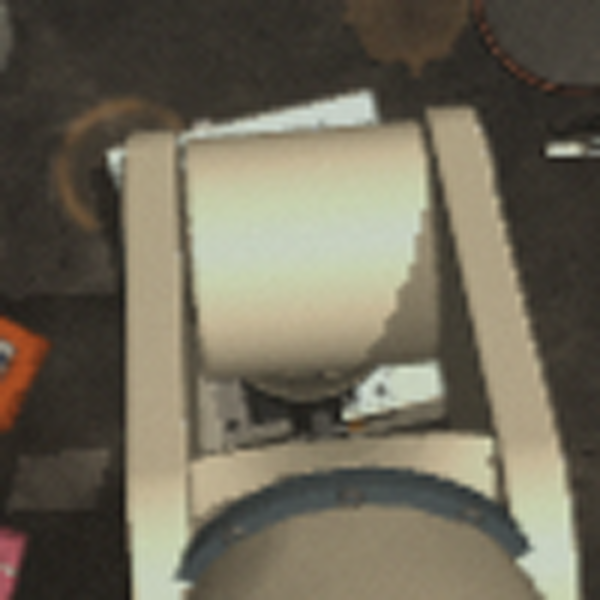

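```bash
python3 -m pendant '{"jaw":[-1,-1,-1],"travel":[[-0.03,0,0],[-0.09,0,0],[-0.09,0,0]],"roll":[0,0,0]}'
python3 - <<'E'
from h import *
go([.4521,-.186,.12],10.3)
im=optics.capture('side'); cv2.imwrite('pics/s7.png',cv2.resize(im[100:230,185:305,::-1],None,fx=5,fy=5,interpolation=cv2.INTER_CUBIC))
E
```

```text
time: 5.55
tool_pos: [0.5085, 0.0373, 0.144]
tool_rot: [-0.168, 1.556, 0.167]
force: [1.0, -0.0, -1.1]
gripper_width: 0.0187
t 5.55 tcp [0.5085 0.0373 0.144 ] yaw 12.23 down [ 8.e-03  6.e-04 -1.e+00] F [ 1.  -0.  -1.1] w 0.0187
travel [ 0.0312 -0.275  -0.1367] roll 0.0053 dist 0.232
```

View pics/s7.png

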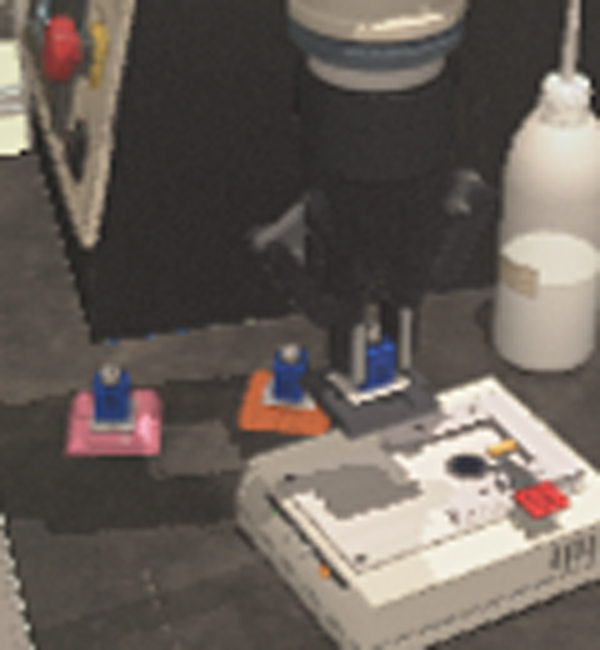

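```bash
python3 -m pendant '{"jaw":[-1,-1,-1,-1,-1,-1,-1],"travel":[[0,-0.13,-0.065],[0.015,-0.275,-0.136],[0.03,-0.275,-0.136],[0.03,-0.275,-0.136],[0.03,-0.275,-0.136],[0.03,-0.275,-0.136],[0.03,-0.275,-0.136]],"roll":[0,0.005,0.005,0.005,0.005,0.005,0.005]}'
python3 - <<'E'
from h import *
go([.4521,-.186,.035],10.3)
im=optics.capture('side'); cv2.imwrite('pics/s8.png',cv2.resize(im[190:360,200:345,::-1],None,fx=4,fy=4,interpolation=cv2.INTER_CUBIC))
E
```

```text
time: 6.3
tool_pos: [0.4485, -0.1862, 0.1156]
tool_rot: [-0.14, 1.568, 0.142]
force: [0.4, 0.4, -1.4]
gripper_width: 0.0185
t 6.3 tcp [ 0.4485 -0.1862  0.1156] yaw 10.3 down [-1.6e-03  9.0e-04 -1.0e+00] F [ 0.4  0.4 -1.4] w 0.0185
travel [ 0.1075 -0.0007  0.0049] roll -0.0 dist 0.081
```

View pics/s8.png

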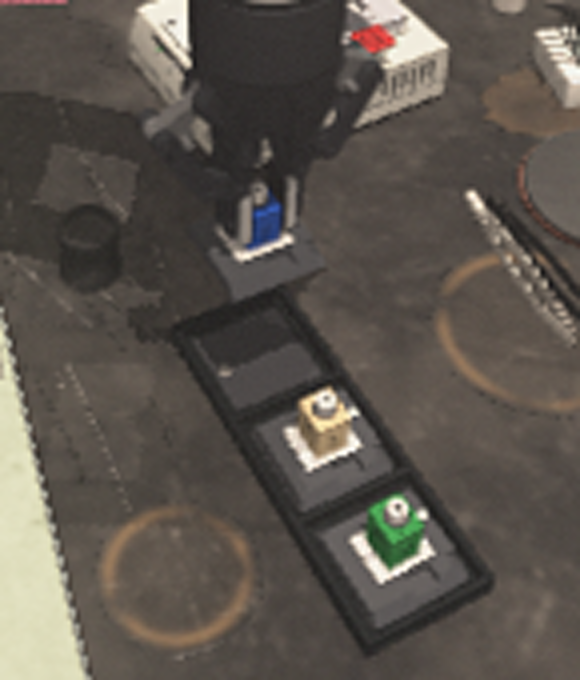

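```bash
python3 -m pendant '{"jaw":[-1,-1,-1,-1,-1],"travel":[[0.05,0,0.003],[0.09,0,0.003],[0.1075,0,0.003],[0.1075,0,0.003],[0.1075,0,0.003]],"roll":[0,0,0,0,0]}'
python3 - <<'E'
from h import *
go([.4521,-.186,.0235],10.3)
im=optics.capture('side'); cv2.imwrite('pics/s9.png',cv2.resize(im[220:360,210:330,::-1],None,fx=4,fy=4,interpolation=cv2.INTER_CUBIC))
E
```

```text
time: 6.85
tool_pos: [0.4524, -0.1852, 0.0364]
tool_rot: [-0.144, 1.566, 0.144]
force: [-0.2, -0.9, -1.2]
gripper_width: 0.0187
t 6.85 tcp [ 0.4524 -0.1852  0.0364] yaw 10.48 down [ 1.e-04 -0.e+00 -1.e+00] F [-0.2 -0.9 -1.2] w 0.0187
travel [ 0.0173 -0.001  -0.0007] roll 0.0005 dist 0.013
```

View pics/s9.png

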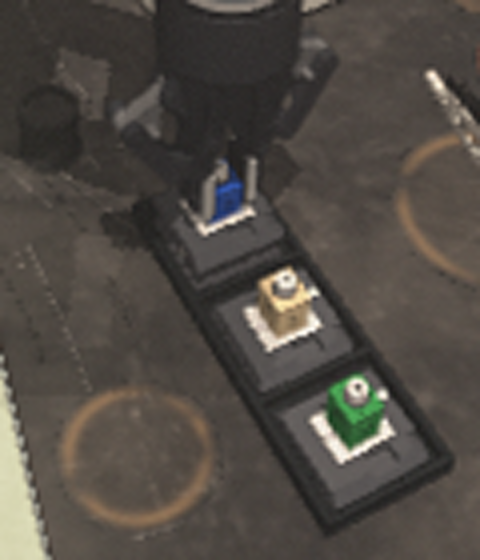

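```bash
python3 -m pendant '{"jaw":[-1,-1,-1],"travel":[[0.01,-0.001,-0.0007],[0.0165,-0.001,-0.0007],[0.0165,-0.001,-0.0007]],"roll":[0,0,0]}'
python3 -m pendant '{"jaw":[-0.1,-0.1,-0.1,-0.1,-0.1,-0.1],"travel":[[0,0,0],[0,0,0],[-0.03,0,0],[-0.09,0,0],[-0.12,0,0],[-0.12,0,0]],"roll":[0,0,0,0,0,0]}'
python3 - <<'E'
from h import *
im=optics.capture('side'); cv2.imwrite('pics/s10.png',cv2.resize(im[220:360,210:330,::-1],None,fx=4,fy=4,interpolation=cv2.INTER_CUBIC))
go([.4766,-.3240,.115],10.3)
E
```

```text
time: 7.2
tool_pos: [0.4515, -0.1865, 0.0233]
tool_rot: [-0.143, 1.566, 0.143]
force: [-0.2, -0.1, -1.6]
gripper_width: 0.0181
time: 7.8
tool_pos: [0.4538, -0.1874, 0.1169]
tool_rot: [-0.145, 1.561, 0.14]
force: [-0.5, 0.1, 0.1]
gripper_width: 0.0385
t 7.85 tcp [ 0.4527 -0.187   0.1151] yaw 10.42 down [ 0.0035 -0.0014 -1.    ] F [ 0.1 -0.2 -0. ] w 0.039
travel [ 0.0005 -0.1854 -0.0017] roll 0.0003 dist 0.139
```

View pics/s10.png

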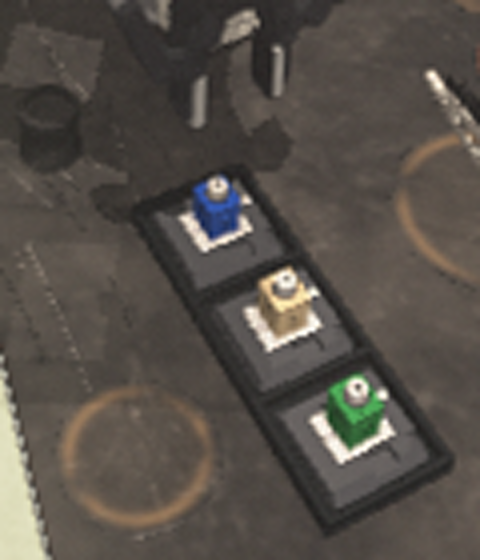

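```bash
python3 -m pendant '{"jaw":[-0.1,-0.1,-0.1,-0.1,-0.1,-0.1],"travel":[[0,-0.08,0],[0,-0.1854,-0.0017],[0,-0.1854,-0.0017],[0,-0.1854,-0.0017],[0.02,-0.1854,-0.0017],[0.02,-0.1854,-0.0017]],"roll":[0,0,0,0,0,0]}'
python3 - <<'E'
from h import *
im=optics.capture('side'); cv2.imwrite('pics/s11.png',cv2.resize(im[240:360,230:350,::-1],None,fx=5,fy=5,interpolation=cv2.INTER_CUBIC))
im=optics.capture('top'); cv2.imwrite('pics/t11.png',cv2.resize(im[160:240,300:400,::-1],None,fx=6,fy=6,interpolation=cv2.INTER_CUBIC))
go([.4764,-.3240,.0235],10.3)
E
```

```text
time: 8.45
tool_pos: [0.4733, -0.3214, 0.0953]
tool_rot: [-0.14, 1.57, 0.146]
force: [-0.9, -0.1, -0.6]
gripper_width: 0.0384
t 8.55 tcp [ 0.4744 -0.3218  0.0971] yaw 10.47 down [-0.0026  0.0019 -1.    ] F [-0.5  0.   0.1] w 0.0384
travel [ 0.0981 -0.0037  0.0023] roll 0.0005 dist 0.074
```

View pics/s11.png

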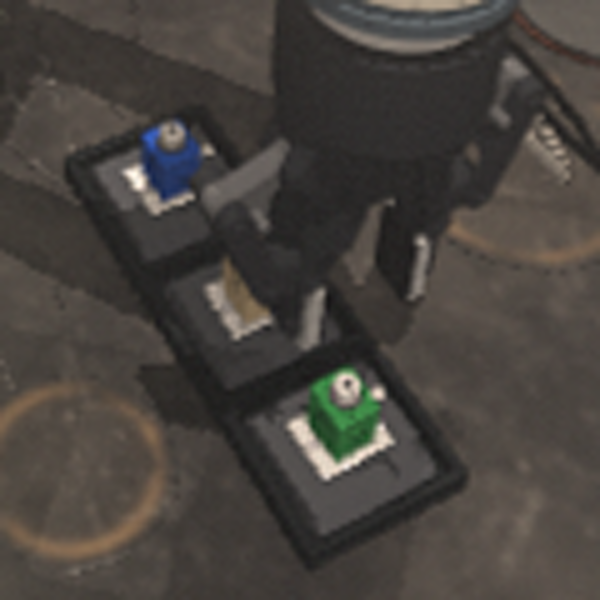

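View pics/t11.png

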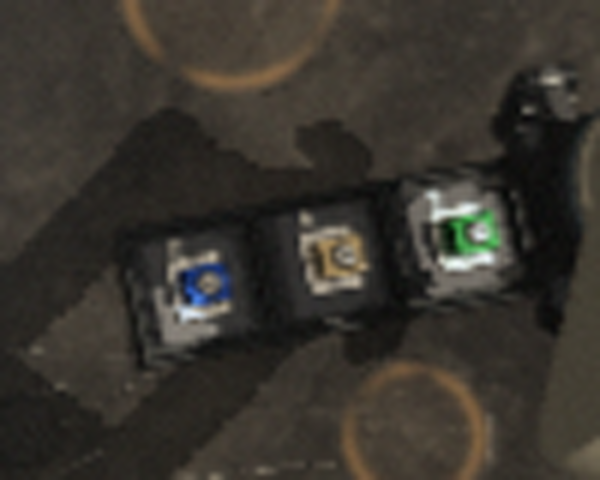

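```bash
python3 - <<'E'
from h import *
print(proj('side',[.4744,-.3218,.0971]),proj('side',[.4764,-.324,.049]))
E
python3 -m pendant '{"jaw":[-0.1,-0.1,-0.1,-0.1,-0.1],"travel":[[0.04,-0.0025,0.001],[0.08,-0.0025,0.001],[0.0965,-0.0025,0.001],[0.0965,-0.0025,0.001],[0.0965,-0.0025,0.001]],"roll":[0,0,0,0,0]}'
python3 - <<'E'
from h import *
im=optics.capture('side'); cv2.imwrite('pics/s12.png',cv2.resize(im[240:360,230:350,::-1],None,fx=5,fy=5,interpolation=cv2.INTER_CUBIC))
go([.4764,-.3240,.0235],10.3)
E
```

```text
[299.71505082 299.99111993] [298.93926691 315.34274073]
time: 9.05
tool_pos: [0.477, -0.325, 0.0268]
tool_rot: [-0.143, 1.566, 0.143]
force: [-0.8, -0.2, 0.5]
gripper_width: 0.0381
t 9.1 tcp [ 0.4773 -0.3254  0.0273] yaw 10.45 down [ 1.3e-03 -9.0e-04 -1.0e+00] F [-0.5 -0.4  0.2] w 0.0383
travel [ 0.0051  0.0021 -0.0009] roll 0.0004 dist 0.004
```

View pics/s12.png

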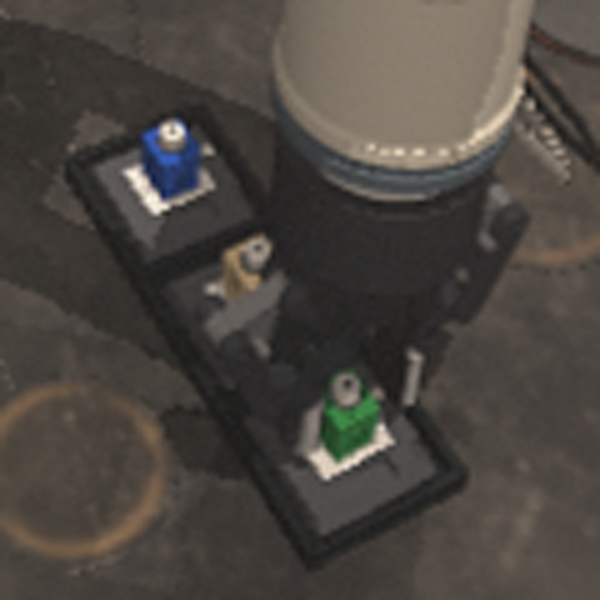

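```bash
python3 -m pendant '{"jaw":[-0.1,-0.1,-1,-1,-1,-1],"travel":[[0.005,0.001,-0.001],[0.005,0.001,-0.001],[0.005,0.001,-0.001],[0.005,0.001,-0.001],[0.005,0.001,-0.001],[0.005,0.001,-0.001]],"roll":[0,0,0,0,0,0]}'
python3 -c "
from h import *
go([*dock(-.068,0),.16],12.2)"
python3 -m pendant '{"jaw":[-1,-1,-1,-1],"travel":[[-0.02,0,0],[-0.08,0,0],[-0.14,0,0],[-0.18,0,0]],"roll":[0,0,0,0]}'
python3 - <<'E'
from h import *
im=optics.capture('side'); cv2.imwrite('pics/s13.png',cv2.resize(im[190:360,230:350,::-1],None,fx=4,fy=4,interpolation=cv2.INTER_CUBIC))
go([*dock(-.068,-.0017),.145],12.2)
E
```

```text
time: 9.7
tool_pos: [0.476, -0.3249, 0.023]
tool_rot: [-0.143, 1.565, 0.142]
force: [-1.4, 0.0, 6.1]
gripper_width: 0.0187
t 9.7 tcp [ 0.476  -0.3249  0.023 ] yaw 10.42 down [ 7.e-04 -5.e-04 -1.e+00] F [-1.4  0.   6.1] w 0.0187
travel [-0.1828  0.4694  0.1264] roll -0.0049 dist 0.39
time: 10.1
tool_pos: [0.4763, -0.325, 0.1611]
tool_rot: [-0.144, 1.564, 0.141]
force: [0.2, -0.4, -1.1]
gripper_width: 0.0188
t 10.15 tcp [ 0.4782 -0.3264  0.1654] yaw 10.42 down [ 0.007  -0.0049 -1.    ] F [ 2.5 -0.6  1.5] w 0.0187
travel [0.0251 0.4699 0.1237] roll -0.0049 dist 0.365
```

View pics/s13.png

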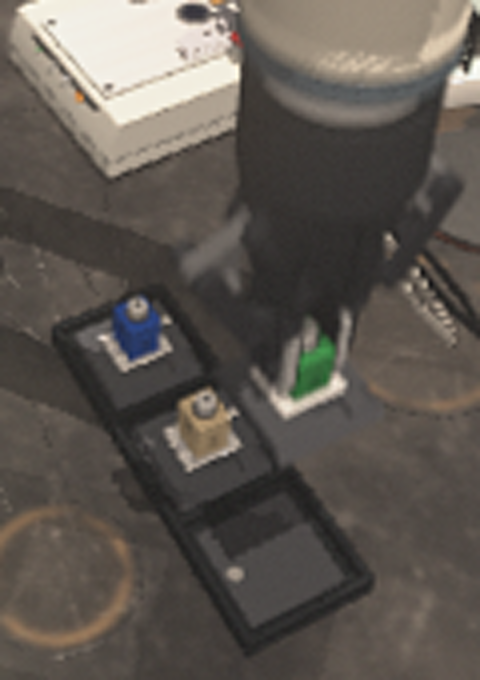

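```bash
python3 -m pendant '{"jaw":[-1,-1,-1,-1,-1,-1,-1,-1,-1,-1],"travel":[[0,0.12,0.03],[0.02,0.4699,0.1237],[0.02,0.4699,0.1237],[0.02,0.4699,0.1237],[0.02,0.4699,0.1237],[0.02,0.4699,0.1237],[0.02,0.4699,0.1237],[0.02,0.4699,0.1237],[0.02,0.4699,0.1237],[0.02,0.4699,0.1237]],"roll":[0,-0.0049,-0.0049,-0.0049,-0.0049,-0.0049,-0.0049,-0.0049,-0.0049,-0.0049]}'
python3 - <<'E'
from h import *
go([*dock(-.068,-.0017),.085],12.2)
im=optics.capture('side'); cv2.imwrite('pics/raw14.png',im[...,::-1]);cv2.imwrite('pics/s14.png',cv2.resize(im[110:230,195:315,::-1],None,fx=5,fy=5,interpolation=cv2.INTER_CUBIC))
E
```

```text
time: 11.15
tool_pos: [0.503, 0.0384, 0.1426]
tool_rot: [-0.168, 1.564, 0.167]
force: [-0.3, -0.4, 0.2]
gripper_width: 0.0188
t 11.15 tcp [0.503  0.0384 0.1426] yaw 12.24 down [-1.e-04 -5.e-04 -1.e+00] F [-0.3 -0.4  0.2] w 0.0188
travel [ 0.0768 -0.0026  0.0034] roll 0.0001 dist 0.058
```

View pics/s14.png

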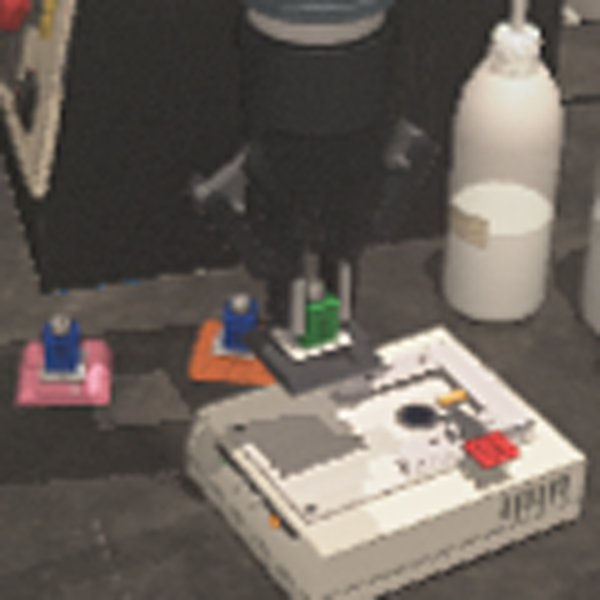

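```bash
python3 -m pendant '{"jaw":[-1,-1,-1,-1,-1],"travel":[[0.03,-0.002,0.0034],[0.07,-0.0026,0.0034],[0.09,-0.0026,0.0034],[0.0905,-0.0026,0.0034],[0.0905,-0.0026,0.0034]],"roll":[0,0,0,0,0]}'
python3 - <<'E'
from h import *
go([.5055,.0369,.0735],12.2)
im=optics.capture('side'); cv2.imwrite('pics/raw15.png',im[...,::-1]);cv2.imwrite('pics/s15.png',cv2.resize(im[130:230,205:305,::-1],None,fx=6,fy=6,interpolation=cv2.INTER_CUBIC))
E
```

```text
time: 11.7
tool_pos: [0.5059, 0.036, 0.0744]
tool_rot: [-0.166, 1.565, 0.165]
force: [-0.7, 0.6, -1.9]
gripper_width: 0.0192
t 11.7 tcp [0.5059 0.036  0.0744] yaw 12.07 down [-8.e-04 -2.e-04 -1.e+00] F [-0.7  0.6 -1.9] w 0.0192
travel [ 0.0012  0.0012 -0.0003] roll -0.0003 dist 0.001
```

View pics/s15.png

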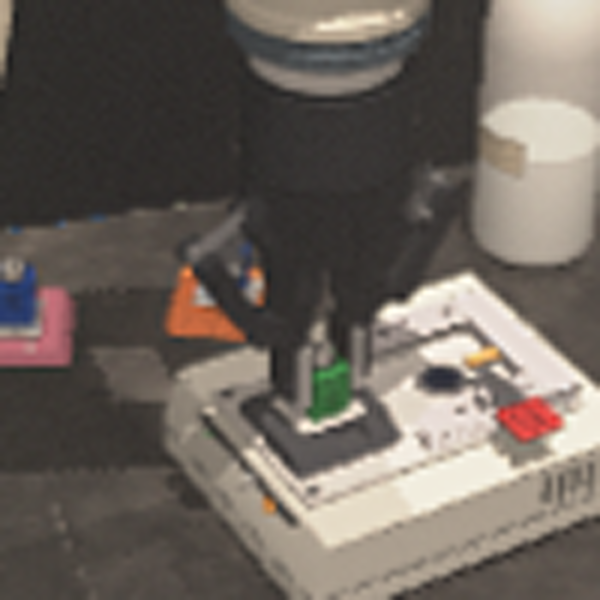

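```bash
python3 - <<'E'
from h import *
a=lambda x,y,z=.06:proj('side',[*dock(x,y),z])
o=a(-.065,0); J=np.c_[a(-.064,0)-o,a(-.065,.001)-o]; print(J)
for s in ((1.2,.3),(1.5,0.2),(.9,.6)): print(s,np.linalg.solve(J,s))
def mask(fn,lo,hi):
    im=cv2.imread(fn); 
    im=im[130:230,205:305] if im.shape[1]==512 else cv2.resize(im,(100,100),interpolation=cv2.INTER_AREA)
    h=cv2.cvtColor(im,cv2.COLOR_BGR2HSV); m=cv2.inRange(h,lo,hi); m[:55]=0;m[75:]=0;m[:,:45]=0;m[:,62:]=0
    q=np.argwhere(m)[:,::-1]; return q.mean(0),q.min(0),q.max(0),len(q)
print(mask('pics/s6.png',(100,120,40),(130,255,255)),mask('pics/s15.png',(50,100,40),(75,255,255)))
# plate corners absolute (top z=.063 corners at +-28,+-24..29)
S=lambda x,y:((x+.5)/6-.5+205,(y+.5)/6-.5+130)
for nm,pts in (('blue',((393,440),(288,472),(228,393))),('green',((400,435),(298,473),(240,395)))):
    for p in pts: 
        w=onz('side',*S(*p),.055)[:2]-HOME; c,s=np.cos(np.radians(DY)),np.sin(np.radians(DY)); print(nm,(np.array([c*w[0]+s*w[1],-s*w[0]+c*w[1]])*1000).round(1))
E
```

```text
[[ 0.31257105 -0.18040599]
 [-0.10873146 -0.19772853]]
(1.2, 0.3) [ 2.24947669 -2.75422513]
(1.5, 0.2) [ 3.19960121 -2.77095731]
(0.9, 0.6) [ 0.85620322 -3.50529193]
(array([54., 64.]), array([52, 60]), array([56, 68]), 37) (array([54.73684211, 64.05263158]), array([52, 60]), array([57, 68]), 38)
blue [-44.4 -29.2]
blue [-97.5 -25.7]
blue [-94.2  37.9]
green [-39.7 -27.6]
green [-93.9 -28.4]
green [-90.   33.8]
```

```bash
python3 -m pendant '{"jaw":[-1,-1,-1,-1,-1,-1],"travel":[[0.0,0.0023,0],[0.0012,0.0023,0],[0.0012,0.0023,0.006],[0.0012,0.0023,0.012],[0.0012,0.0023,0.016],[0.0012,0.0023,0.016]],"roll":[0,0.0003,0.0003,0.0003,0.0003,0.0003]}'
python3 - <<'E'
from h import *
go([*dock(-.04,0),.0735],12.2)
im=optics.capture('side'); cv2.imwrite('pics/raw16.png',im[...,::-1]);cv2.imwrite('pics/s16.png',cv2.resize(im[150:230,205:305,::-1],None,fx=7,fy=7,interpolation=cv2.INTER_CUBIC))
E
```

```text
time: 12.35
tool_pos: [0.5182, 0.0419, 0.0737]
tool_rot: [-0.166, 1.564, 0.166]
force: [-0.3, 0.6, -0.5]
gripper_width: 0.0187
t 12.35 tcp [0.5182 0.0419 0.0737] yaw 12.09 down [ 6.e-04  0.e+00 -1.e+00] F [-0.3  0.6 -0.5] w 0.0187
travel [ 0.0003 -0.0006  0.0199] roll -0.0003 dist 0.015
```

View pics/s16.png

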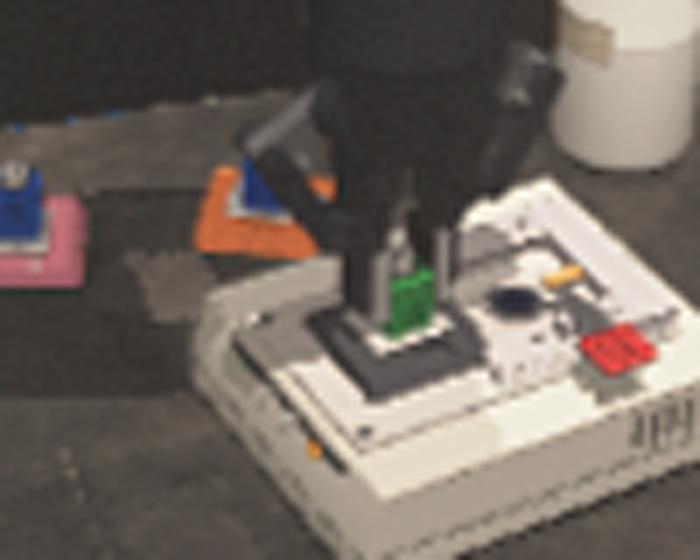

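```bash
python3 -m pendant '{"jaw":[-1,-1,-1,-1],"travel":[[0,0,0.004],[0,0,0.008],[0,0,0.011],[0,0,0.011]],"roll":[0,0,0,0]}'
python3 - <<'E'
from h import *
go([*dock(-.04,0),.0735],12.2)
E
```

```text
time: 12.8
tool_pos: [0.5259, 0.0435, 0.0736]
tool_rot: [-0.166, 1.564, 0.166]
force: [-0.3, 0.7, -1.8]
gripper_width: 0.0188
t 12.8 tcp [0.5259 0.0435 0.0736] yaw 12.08 down [ 3.e-04  0.e+00 -1.e+00] F [-0.3  0.7 -1.8] w 0.0188
travel [ 0.0002 -0.0006  0.0094] roll -0.0003 dist 0.007
```

Center now at about -47 mm, no side force. Continue into the parallel part.

```bash
python3 -m pendant '{"jaw":[-1,-1,-1,-1],"travel":[[0,0,0.004],[0,0,0.008],[0,0,0.012],[0,0,0.012]],"roll":[0,0,0,0]}'
python3 - <<'E'
from h import *
go([*dock(-.0,0),.0735],12.2)
im=optics.capture('side'); cv2.imwrite('pics/raw17.png',im[...,::-1]);cv2.imwrite('pics/s17.png',cv2.resize(im[150:230,215:315,::-1],None,fx=7,fy=7,interpolation=cv2.INTER_CUBIC))
E
```

```text
time: 13.2
tool_pos: [0.5348, 0.0455, 0.0736]
tool_rot: [-0.165, 1.564, 0.166]
force: [0.3, 0.7, -2.1]
gripper_width: 0.0191
t 13.2 tcp [0.5348 0.0455 0.0736] yaw 12.08 down [ 3.e-04  2.e-04 -1.e+00] F [ 0.3  0.7 -2.1] w 0.0191
travel [ 0.0002 -0.0006  0.0506] roll -0.0003 dist 0.038
```

View pics/s17.png

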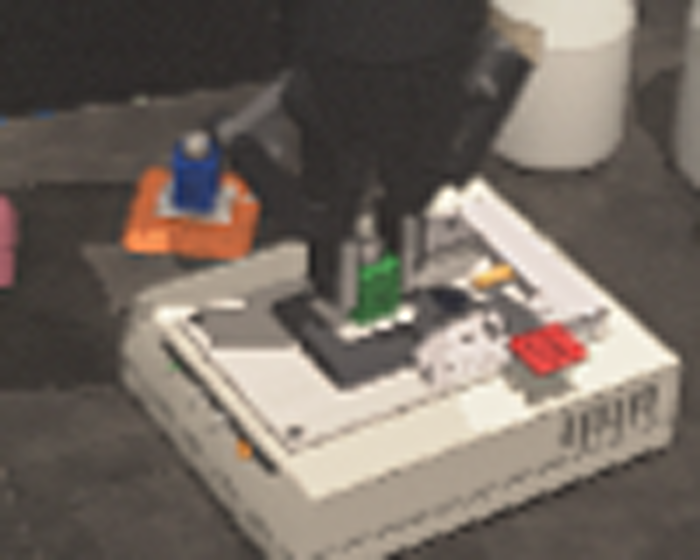

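```bash
python3 -m pendant '{"jaw":[-1,-1,-1,-1,-1,-1],"travel":[[0,0,0.006],[0,0,0.012],[0,0,0.018],[0,0,0.024],[0,0,0.028],[0,0,0.028]],"roll":[0,0,0,0,0,0]}'
python3 - <<'E'
from h import *
go([*dock(-.0,0),.0735],12.2)
im=optics.capture('side'); cv2.imwrite('pics/raw18.png',im[...,::-1]);cv2.imwrite('pics/s18.png',cv2.resize(im[150:230,215:315,::-1],None,fx=7,fy=7,interpolation=cv2.INTER_CUBIC))
E
```

```text
time: 13.85
tool_pos: [0.5551, 0.0497, 0.0734]
tool_rot: [-0.166, 1.565, 0.166]
force: [0.0, 1.7, -4.8]
gripper_width: 0.0183
t 13.85 tcp [0.5551 0.0497 0.0734] yaw 12.08 down [-3.e-04 -0.e+00 -1.e+00] F [ 0.   1.7 -4.8] w 0.0183
travel [-0.0002 -0.0005  0.023 ] roll -0.0003 dist 0.017
```

View pics/s18.png

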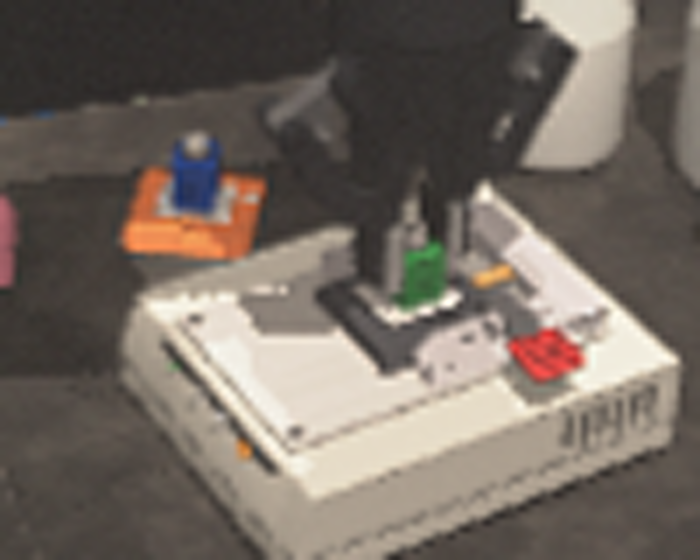

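```bash
python3 -m pendant '{"jaw":[-1,-1,-1,-1,-1],"travel":[[0.0004,0,0.004],[0.0004,0,0.008],[0.0004,0,0.013],[0.0004,0,0.017],[0.0004,0,0.017]],"roll":[0,0,0,0,0]}'
python3 - <<'E'
from h import *
go([*dock(-.0,0),.0735],12.2)
E
python3 -m pendant '{"jaw":[-1,-1,-1],"travel":[[0,0,0.003],[0,0,0.006],[0,0,0.006]],"roll":[0,0,0]}'
python3 - <<'E'
from h import *
go([*dock(-.0,0),.0735],12.2)
im=optics.capture('side'); cv2.imwrite('pics/raw19.png',im[...,::-1]);cv2.imwrite('pics/s19.png',cv2.resize(im[150:230,215:315,::-1],None,fx=7,fy=7,interpolation=cv2.INTER_CUBIC))
E
```

```text
time: 14.4
tool_pos: [0.5675, 0.0524, 0.0731]
tool_rot: [-0.166, 1.565, 0.166]
force: [-2.8, 0.4, -5.7]
gripper_width: 0.0188
t 14.4 tcp [0.5675 0.0524 0.0731] yaw 12.08 down [-3.e-04 -0.e+00 -1.e+00] F [-2.8  0.4 -5.7] w 0.0188
travel [-0.0005 -0.0004  0.0061] roll -0.0003 dist 0.005
time: 14.7
tool_pos: [0.5717, 0.0533, 0.0732]
tool_rot: [-0.166, 1.565, 0.166]
force: [-3.7, 0.2, -5.0]
gripper_width: 0.0188
t 14.7 tcp [0.5717 0.0533 0.0732] yaw 12.08 down [-4.e-04 -0.e+00 -1.e+00] F [-3.7  0.2 -5. ] w 0.0188
travel [-0.0005 -0.0005  0.0003] roll -0.0003 dist 0.001
```

View pics/s19.png

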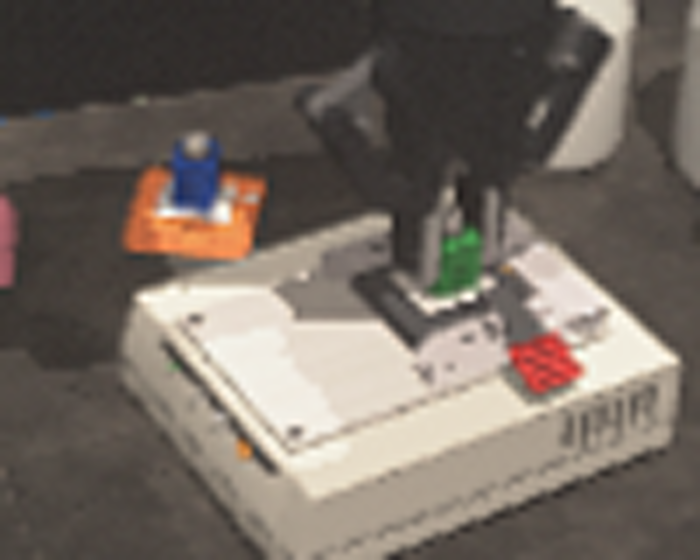

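```bash
python3 -m pendant '{"jaw":[-1,-1,-1],"travel":[[0,0,0.0015],[0,0,0.003],[0,0,0.003]],"roll":[0,0,0]}'
python3 - <<'E'
from h import *
go([*dock(.002,0),.0735],12.2)
im=optics.capture('side'); cv2.imwrite('pics/raw20.png',im[...,::-1]);cv2.imwrite('pics/s20.png',cv2.resize(im[150:230,215:315,::-1],None,fx=7,fy=7,interpolation=cv2.INTER_CUBIC))
E
```

```text
time: 15.05
tool_pos: [0.5737, 0.0539, 0.0733]
tool_rot: [-0.165, 1.565, 0.166]
force: [-5.0, 1.8, -5.2]
gripper_width: 0.0186
t 15.05 tcp [0.5737 0.0539 0.0733] yaw 12.08 down [-5.e-04  1.e-04 -1.e+00] F [-5.   1.8 -5.2] w 0.0186
travel [-0.0002 -0.0007  0.0002] roll -0.0003 dist 0.001
```

View pics/s20.png

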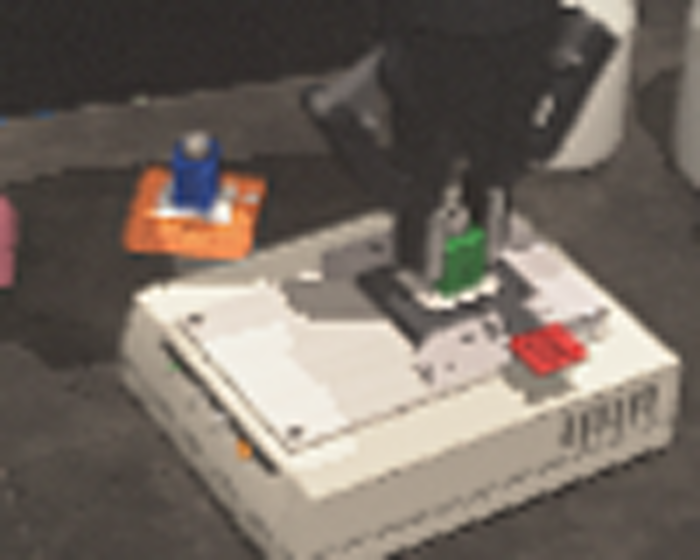

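```bash
python3 -m pendant '{"jaw":[-1,-1],"travel":[[0,0,0.002],[0,0,0.002]],"roll":[0,0]}'
python3 - <<'E'
from h import *
go([*dock(.002,0),.0735],12.2)
E
python3 -m pendant '{"jaw":[-0.2,-0.2,-0.2,-0.2,-0.2,-0.2],"travel":[[0,0,0],[0,0,0],[0,0,0],[-0.04,0,0],[-0.1,0,0],[-0.1,0,0]],"roll":[0,0,0,0,0,0]}'
python3 - <<'E'
from h import *
im=optics.capture('side'); cv2.imwrite('pics/raw21.png',im[...,::-1]);cv2.imwrite('pics/s21.png',cv2.resize(im[150:230,215:315,::-1],None,fx=7,fy=7,interpolation=cv2.INTER_CUBIC))
go([*dock(-.02,-.0),.13],12.2)
E
```

```text
time: 15.3
tool_pos: [0.5752, 0.0542, 0.0734]
tool_rot: [-0.165, 1.565, 0.166]
force: [-4.6, 0.9, -3.2]
gripper_width: 0.0184
t 15.3 tcp [0.5752 0.0542 0.0734] yaw 12.08 down [-5.e-04  1.e-04 -1.e+00] F [-4.6  0.9 -3.2] w 0.0184
travel [-0.0002 -0.0007 -0.0019] roll -0.0003 dist 0.001
time: 15.9
tool_pos: [0.5798, 0.0544, 0.1543]
tool_rot: [-0.165, 1.554, 0.165]
force: [0.3, -0.1, 0.1]
gripper_width: 0.0344
t 15.95 tcp [0.5784 0.0543 0.1519] yaw 12.08 down [ 7.8e-03  6.0e-04 -1.0e+00] F [-0.   0.4 -0.3] w 0.0341
travel [ 0.0289  0.0001 -0.0356] roll -0.0003 dist 0.034
```

View pics/s21.png

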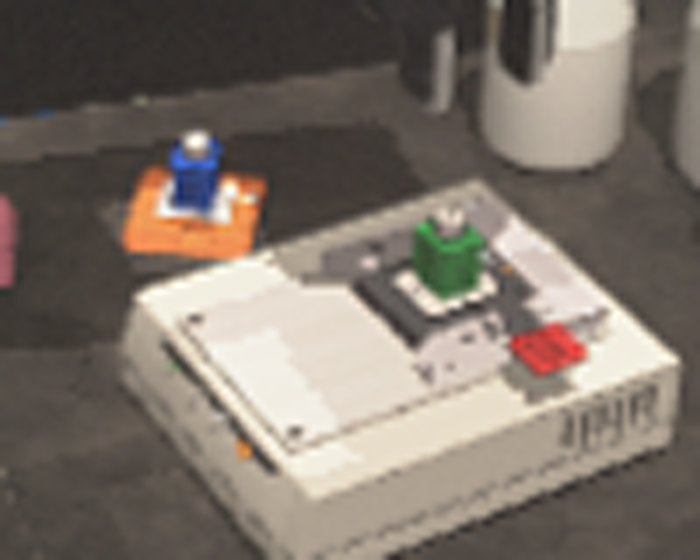

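```bash
python3 -m pendant '{"jaw":[-0.2,-0.2,-0.2,-0.2,-0.2,-0.2,-0.2],"travel":[[-0.05,0,0],[-0.12,0,-0.05],[-0.12,0.07,-0.35],[-0.12,0.07,-0.35],[-0.12,0.07,-0.35],[-0.12,0.07,-0.35],[-0.12,0.07,-0.35]],"roll":[0,0,0,0,0,0,0]}'
python3 - <<'E'
from h import *
s=optics.capture('side'); t=optics.capture('top'); cv2.imwrite('pics/side_f.png',s[...,::-1]);
cv2.imwrite('pics/sf2.png',cv2.resize(s[150:360,190:350,::-1],None,fx=3.7,fy=2.8,interpolation=cv2.INTER_CUBIC))
cv2.imwrite('pics/tf.png',cv2.resize(t[120:260,190:420,::-1],None,fx=3.4,fy=3.4,interpolation=cv2.INTER_CUBIC)); go([.4,.1,.2],12)
h=cv2.cvtColor(s[...,::-1].copy(),cv2.COLOR_BGR2HSV); m=cv2.inRange(h,(0,150,100),(8,255,255))[190:210,280:305]; print('red',np.argwhere(m).mean(0)[::-1]+[280,190])
E
```

```text
time: 16.65
tool_pos: [0.3049, 0.0502, 0.2374]
tool_rot: [-0.165, 1.566, 0.165]
force: [0.1, 0.6, -0.0]
gripper_width: 0.034
t 16.75 tcp [0.3031 0.0502 0.2374] yaw 12.11 down [-1.8e-03 -2.0e-04 -1.0e+00] F [ 1.2  0.1 -1. ] w 0.0343
travel [0.0496 0.0379 0.1403] roll 0.0003 dist 0.115
red [292.5952381  199.45238095]
```

View pics/sf2.png

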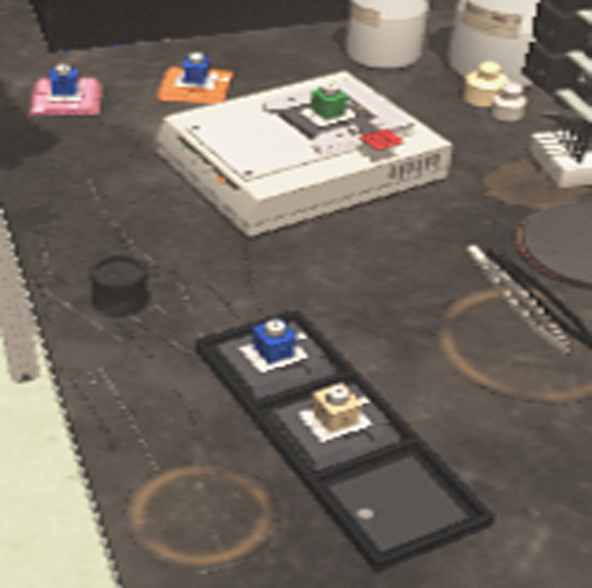

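View pics/tf.png

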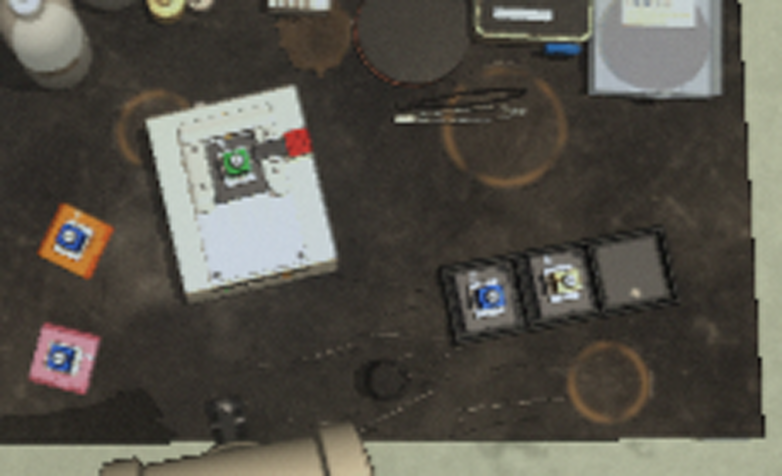

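```bash
python3 -c "
from cell import workorder
print(workorder.finish_job())"
```

```text
the job is handed in; nothing more can be done
None
```

The changeover is done and handed in at about 16.8 s on the robot's clock, well inside the 64 s limit. I pressed the catch, and the blue plate sprang out about 14 mm. I drew it level out of the dovetail and laid it in the left nest. I then slid the green plate in, arrow end first, until the catch clicked, and released it.

**Catch:** the pad is back at its rest position, pixel (292.6, 199.5) against (292.5, 199.4) at the start. The green sleeve is within about 0.1 px of where the blue one was at the start, and the plate stayed there after I let go.

**Tray and bystanders:** in the last pictures the blue plate lies flat inside the left nest and the beige plate is in the middle nest. The loupe, tweezers and look-alikes appear unmoved; I checked these by eye only.

**Push force:** the highest push I measured was about 5 N, below the stated 6 to 12 N. The last pushing step showed no force rise, so I have no reading of the plate reaching the end stop. That the catch holds rests on the pictures.

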